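# Take the worn snap-fit pad off the polisher and put it away

## Robot

A 7-joint arm with a two-finger parallel gripper is mounted at the origin on the work surface. World frame = base frame: x ahead of the robot, y to its left, z up, the work surface at z = 0. Lengths are in m, angles in rad, forces in N, time in s.
With the tool pointing down it reaches from about 0.4 to 0.85 m from the base axis. Payload 10.4 kg.
Tool frame: the origin (TCP) lies midway between the tips of the shut fingers; the grasp point (between the pads) lies r.grip_point_offset behind it (r.grip_point_offset is the distance from the TCP to the grasp point, in m); z points along the fingers, y is the line along which they close (so a half turn about z gives the same grasp; the last joint's range is limited). The gripper opens to 87 mm and grips with 3 to 60 N. Pads are 19 mm wide; open, the fingers measure 117 mm over their backs; the gripper's body (75 mm by 190 mm) begins 51 mm behind the grasp point.
Start: joints at [1.154, 0.332, -0.065, 1.46, 0.022, 1.35, -0.088], TCP at [0.24, -0.577, 0.223] pointing down, gripper open.
Joint ranges: [-2.6, 2.6], [-0.5, 2.12], [-1.47, 1.34], [0.16, 2.42], [-1.27, 4.41], [0.06, 2.06], [-2.6, 2.6]. Speed limits (rad/s): [2.22, 2.22, 2.79, 2.79, 3.14, 3.14, 3.14].

## Interface

Orientations are given as a unit quaternion [x, y, z, w].
In Python, from bench import r gives the robot as it stands.
- The arm moves only by the tool play_rows, never from a script. Its arguments are lists of equal length, an entry for each row: "claw": the closure, from 0 (fully open) to 1 (shut); "delta_pos": the shift along the tool's x, y, z scaled (see below), a list of three; "delta_rot": the turn, a rotation vector about the tool's x, y, z scaled (see below), a list of three. A call has 1 to 8 rows; each row shifts and turns the commanded pose from where the row before left it, along the tool's axes as they then stand; what a row does not reach is not made up. The controller multiplies each number of a shift by 200 mm and each number of a turn by pi rad. A row lasts 1/10 s, in which the tool goes at most 50 mm and 8.59 degrees, less where a joint would pass 70% of its speed; a pose out of reach is approached as far as the arm can. A call with a number of a shift or a turn outside -1 to 1 is refused whole. A call with a gripper value outside its range is refused whole. The fingers move at their own pace and stop on an object; "squeeze" is the grip in N (left out, the last holds). Time passes only in rows, so rows that do not move let the fingers close. It gives the time, the measured TCP pose, the force, the opening and the grip force at its end, in the units of the state.
- r.read_state(): the state, without advancing time (a new reading comes with each control period).
- r.camera(name): name is "scene" or "top"; returns a dict with "pixels" (480x640x3 uint8, red, green, blue), "camera_matrix" (3x3 intrinsics, pixels), "cam_to_world" (4x4, takes a point from camera to world coordinates). Camera axes: x right, y up, looking along -z (the intrinsics and any distortion apply to the point x, -y, -z); pixel columns grow to the right and rows downward; lengths in m; the calibration is good to about 2 mm. A picture is of the moment at which its call begins. There is no depth.
- r.close_job(): hands the job in; it is judged then, once.
The state is a dict: "time": time; "joint_positions": joint angles; "joint_vel": joint speeds; "joint_torque": joint torques, N m; "ee_pos": TCP position; "eef_rot": TCP orientation; "ft_force": force on the tool from outside, world axes, zero at the start; "torque": the same for the moment, N m; "width": finger opening in m; "grip_force": force on a finger pad.
Only numpy, scipy, OpenCV 4.12 (cv2) and the standard library are available. Lean on these libraries where they do the work, as an engineer would, in place of code of your own. Each camera call takes 0.05 s, during which the arm holds its last target. There are 200 camera calls.

## Task

Pull the worn polishing pad head off the spindle of the upturned polisher (it is held by a snap catch, so it takes a firm straight pull upwards) and set it down in the shallow grey tray, hub down, without dropping it. Then slide the tray with the pad head in it along the bench, without lifting the tray, until its long side lies flat against the granite strip and it does not stick out past either end of the strip. Leave the rubbing brick, the bottle and the can where they are.

Things in the scene. Friction and masses are not known exactly. Their poses are not given: they have to be found in the camera images.
- head: Push-fit pad head: black round plate 60 mm across, 18 to 32 mm above the origin (grip its rim), thin grey worn pad on top (to 34 mm), below it a 40 mm square black hub with a bore in which a snap catch holds the spindle's square drive. Takes 10 to 15 N straight up; catch lets go after 6 mm, free after 17 mm. 110 g. Origin: centre of the hub's underside, z up.
- polisher: Polisher fixed upside down in a steel cradle: aluminium gear head 84 by 64 mm, 76 mm high, spindle pointing up; grey motor housing 66 mm thick and black handle run 250 mm along the body's +x, up to 85 mm high. Origin: on the bench below the spindle axis; x towards the motor, z up.
- seat (a point): Top of the polisher's spindle flange, on the spindle axis, 96 mm above the bench, where the pad head's underside (the origin of head) sits at the start. The square drive stands 15 mm above this point.
- tray: Loose shallow open tray of grey plastic, outside 140 (x) by 180 (y) by 32 mm high, walls and floor 4 mm thick, about 0.4 kg, empty at the start. Origin: centre of its underside; x towards the granite strip, y along its long sides.
- strip: Speckled brown granite strip fixed on the bench, 45 (x) by 260 (y) by 40 mm high; the tray goes against its long face towards the robot. Origin: NOT in the stone but on the bench, 70 mm in front (-x) of the middle of that face, where the centre of a parked tray is. x points square into the strip, y along it.
- brick: Bystander: loose dark grey rubbing brick 90 by 42 by 30 mm lying on the bench between the polisher and the tray. Origin: centre of its underside.
- bottle: Bystander: loose white plastic bottle, 66 mm in diameter, 170 mm tall, standing at the side. Origin: centre of its underside.
- can: Bystander: loose closed can, 76 mm in diameter, 100 mm tall, standing at the side. Origin: centre of its underside.

How it is judged:
By the outcome, as a careful person would: the job done as asked, in the order asked, and still so for the second after the job is handed in, with the robot touching nothing.
It also fails if it takes over 56 s, if anything falls off the work surface, if the arm or the gripper's body presses on something with over 40 N, if the wrist force passes 120 N, or if a joint passes its speed limit or range.

## Working session

There is one attempt and no reset: what is moved stays moved. The work goes in short steps, Python scripts to look and compute and a tool call to move; the robot and the scene stay as the last step left them, time stands still between calls to the robot, and variables do not carry over. Pictures are saved under pics/ and viewed, at most 10 in all, crops included, and the job is handed in when it is done.

Besides the shell and the picture viewer there is one more tool, called after "Emit:" by a JSON object that holds its "fn" and its "kwargs". play_rows: Moves the arm, as the interface text tells. Shifts and turns lie within -1 to 1; 1 stands for 200 mm of shift or pi rad of turn. Its arguments: {"type":"object","properties":{"claw":{"type":"array"},"delta_pos":{"type":"array"},"delta_rot":{"type":"array"},"squeeze":{"type":"number"}},"required":["claw","delta_pos","delta_rot"]}

```bash
mkdir -p pics; ls; python3 - <<'E'
from bench import r
import cv2,numpy as np
s=r.read_state()
print({k:np.round(v,3) for k,v in s.items()},r.grip_point_offset)
for n in("scene","top"):
    c=r.camera(n);np.savez(f"pics/{n}0.npz",**c)
    cv2.imwrite(f"pics/{n}0.png",c["pixels"][:,:,::-1]);print(c["camera_matrix"],c["cam_to_world"],c.keys())
E
```

```text
pics
{'time': np.float64(0.0), 'joint_positions': array([ 1.154,  0.333, -0.065,  1.461,  0.022,  1.35 , -0.089]), 'joint_vel': array([-0.   ,  0.   , -0.   , -0.001, -0.002, -0.   ,  0.002]), 'joint_torque': array([ 1.0000e-03, -6.2326e+01,  2.5000e-02, -3.8991e+01, -6.1000e-02,
        4.0000e-02,  0.0000e+00]), 'ee_pos': array([ 0.24 , -0.577,  0.222]), 'eef_rot': array([ 0.981,  0.196, -0.   , -0.001]), 'ft_force': array([ 0.786, -0.683, -0.038]), 'torque': array([ 0.018, -0.026,  0.018]), 'grip_force': np.float64(0.0), 'width': np.float64(0.087)} 0.0187
[[502.15519293   0.         317.61156512]
 [  0.         502.15519293 228.89187921]
 [  0.           0.           1.        ]] [[ 0.10956388 -0.54332954  0.83233933  1.69726096]
 [ 0.9937462   0.07802743 -0.07987618 -0.11679491]
 [-0.02154621  0.8358856   0.54848066  0.86989461]
 [ 0.          0.          0.          1.        ]] dict_keys(['pixels', 'camera_matrix', 'cam_to_world'])
[[460.48160191   0.         318.02504599]
 [  0.         460.48160191 236.88214695]
 [  0.           0.           1.        ]] [[ 0.00518886  0.99650427 -0.08338055  0.43925479]
 [-0.99992054  0.00612841  0.01101623  0.00293309]
 [ 0.01148871  0.08331677  0.99645689  1.1403399 ]
 [ 0.          0.          0.          1.        ]] dict_keys(['pixels', 'camera_matrix', 'cam_to_world'])
```

View pics/top0.png

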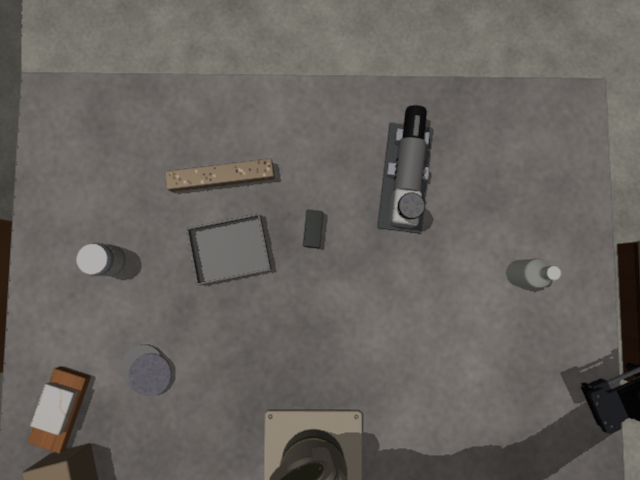

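View pics/scene0.png

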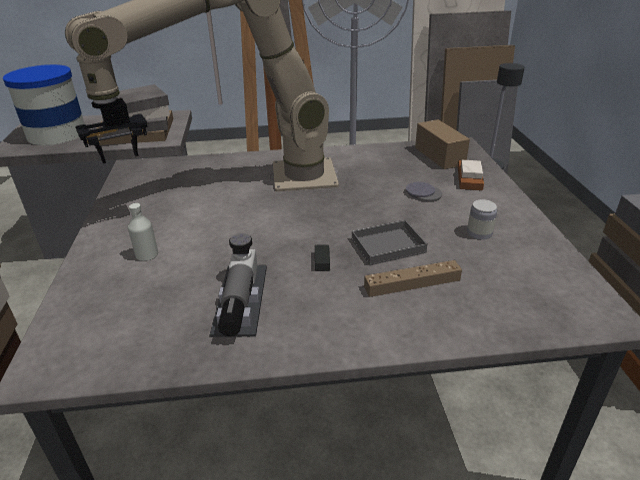

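Top view: the pad head is at about (411,205), the tray corners at about (189,230), (262,215), (272,270) and (200,284), and the strip spans (166,180) to (273,168). The brick is at (314,229). The scene view shows the head at (241,242) and agrees with this.

```bash
cat > h.py <<'E'
import numpy as np,cv2
from bench import r
def cast(c,uv,z):
    K=c["camera_matrix"];T=c["cam_to_world"];uv=np.atleast_2d(np.array(uv,float))
    d=np.c_[(uv[:,0]-K[0,2])/K[0,0],-(uv[:,1]-K[1,2])/K[1,1],-np.ones(len(uv))]@T[:3,:3].T
    o=T[:3,3];return o+d*((z-o[2])/d[:,2])[:,None]
def proj(c,P):
    K=c["camera_matrix"];T=c["cam_to_world"];q=(np.atleast_2d(P)-T[:3,3])@T[:3,:3]
    return np.c_[K[0,0]*q[:,0]/-q[:,2]+K[0,2],K[1,1]*q[:,1]/q[:,2]+K[1,2]]
E
python3 - <<'E'
import cv2,numpy as np
a=cv2.imread("pics/top0.png");b=cv2.imread("pics/scene0.png")
f=lambda i,x,y,w,h,k:cv2.resize(i[y:y+h,x:x+w],None,fx=k,fy=k,interpolation=cv2.INTER_CUBIC)
L=f(a,160,150,130,140,4);R=f(a,370,170,70,70,4);S=f(b,215,220,70,70,4)
o=np.zeros((560,800,3),np.uint8);o[:560,:520]=L;o[:280,520:]=R;o[280:,520:]=S
cv2.imwrite("pics/crop.png",cv2.convertScaleAbs(o,alpha=1.6))
E
```

```text
(no output)
```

View pics/crop.png

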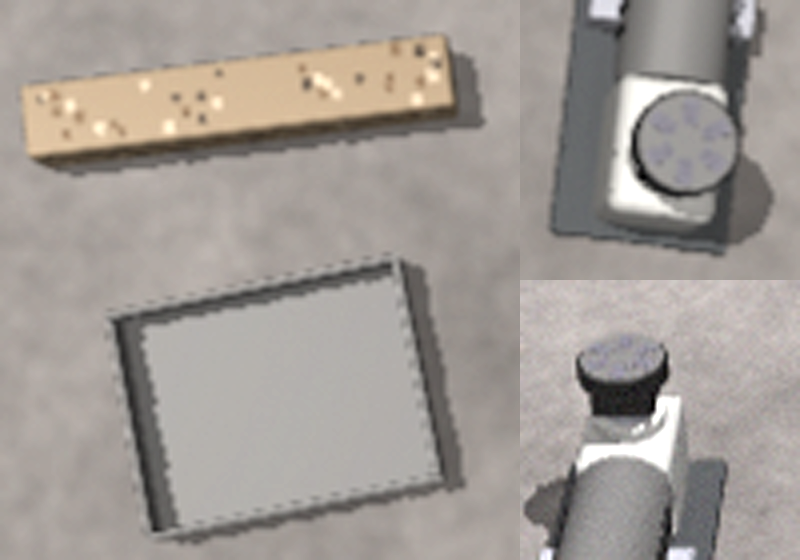

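The enlarged crop shows these positions:
- **Head disc:** centre at about (686,142) in the crop.
- **Tray rim corners:** about (110,318), (405,258), (445,482) and (155,538).
- **Strip top corners:** about (22,88), (447,36), (455,104) and (33,153).

I'll refine these by masks and line fits.

```bash
python3 - <<'E'
from h import *
np.set_printoptions(precision=4,suppress=True)
c=dict(np.load("pics/top0.npz"));s=dict(np.load("pics/scene0.npz"))
crop=lambda p,ox,oy:(np.array(p,float)+.5)/4-.5+[ox,oy]
hd=crop([[686-520,142]],370,170);print("head top",cast(c,hd,.130))
hs=crop([[623-520,360-280]],215,220);print("head scene",cast(s,hs,.130))
for n,p,z in(("tray",[(110,318),(405,258),(445,482),(155,538)],.032),("strip",[(22,88),(447,36),(455,104),(33,153)],.04)):
    q=cast(c,crop(p,160,150),z)[:,:2];print(n,q,"c",q.mean(0),"sides",np.linalg.norm(q-np.roll(q,-1,0),axis=1),
    "yaw",[np.degrees(np.arctan2(*(b-a)[::-1])) for a,b in((q[1],q[0]),(q[2],q[3]),(q[3],q[0]),(q[2],q[1]))])
# strip by colour
im=c["pixels"].astype(int);m=((im[:,:,0]-im[:,:,2])>25).astype(np.uint8);m[:140]=0;m[200:]=0;m[:,:150]=0;m[:,290:]=0
m=cv2.morphologyEx(m,cv2.MORPH_CLOSE,np.ones((5,5)))
k=max(cv2.findContours(m,0,1)[0],key=cv2.contourArea)
q=cast(c,k[:,0],.04)[:,:2].astype(np.float32);print("strip rect",cv2.minAreaRect(q*1000))
# dark pad/plate disc in scene & brick
b=((im.max(2)<75)).astype(np.uint8);b[:195]=0;b[260:]=0;b[:,:290]=0;b[:,340:]=0
k=max(cv2.findContours(b,0,1)[0],key=cv2.contourArea);print("brick",cv2.minAreaRect((cast(c,k[:,0],.03)[:,:2]*1000).astype(np.float32)))
# polisher axis: motor cradle plate edge
print("body", cast(c,[[415,115]],.085), "can",cast(c,[[93,259]],.1),"bottle",cast(c,[[553,272]],.17))
E
```

```text
head top [[ 0.5958 -0.2145  0.13  ]]
head scene [[ 0.5966 -0.2149  0.13  ]]
tray [[0.5488 0.3064]
 [0.5865 0.1294]
 [0.4513 0.1033]
 [0.417  0.2758]] c [0.5009 0.2037] sides [0.181  0.1376 0.1758 0.1353] yaw [np.float64(102.00324953461119), np.float64(101.23632592360536), np.float64(13.062957253584907), np.float64(10.908857373061338)]
strip [[0.6874 0.3612]
 [0.7214 0.1051]
 [0.6796 0.0997]
 [0.6476 0.3533]] c [0.684  0.2298] sides [0.2584 0.0422 0.2556 0.0405] yaw [np.float64(97.57885193797377), np.float64(97.17309298896744), np.float64(11.258195837701267), np.float64(7.361398469922169)]
strip rect ((683.6641235351562, 231.51934814453125), (43.47744369506836, 257.534912109375), 7.444091320037842)
brick ((551.0723266601562, -1.1096611022949219), (51.101070404052734, 92.41985321044922), 84.3570327758789)
body [[ 0.8174 -0.2359  0.085 ]] can [[0.4734 0.4965 0.1   ]] bottle [[ 0.449  -0.5049  0.17  ]]
```

Emit:
{"fn": "play_rows", "kwargs": {"claw": [0,0,0], "delta_pos": [[0,0,-0.1],[0,0,0],[0,0,0]], "delta_rot": [[0,0,0.0422],[0,0,0.0422],[0,0,0]], "squeeze": 45}}

```text
time: 0.4
ee_pos: [0.2398, -0.5772, 0.2426]
eef_rot: [0.998, 0.063, -0.0, 0.0]
ft_force: [0.0, -0.1, 0.4]
width: 0.0867
grip_force: 0.0
```

```bash
cat > go.py <<'E'
import sys
from h import *
from scipy.spatial.transform import Rotation as R
np.set_printoptions(precision=4,suppress=True)
s=r.read_state();q=R.from_quat(s["eef_rot"]);X=q.as_matrix()
print("t",s["time"],"tcp",np.array(s["ee_pos"]),"yaw",np.degrees(np.arctan2(X[1,0],X[0,0])),"tilt",X[2],"F",np.array(s["ft_force"]),"w",s["width"],s["grip_force"])
if len(sys.argv)>3:
    t=np.array(sys.argv[1:4],float);d=X.T@(t-s["ee_pos"])/.2;print("scaled total",d)
    if len(sys.argv)>4:print("per row",d/int(sys.argv[4]))
E
python3 go.py .596 -.2147 .23 12
```

```text
t 0.4 tcp [ 0.2398 -0.5772  0.2426] yaw 7.247591392491034 tilt [-0.      0.0002 -1.    ] F [ 0.0224 -0.0671  0.3531] w 0.0866774936730942 0.0
scaled total [ 1.9952 -1.5734  0.0627]
per row [ 0.1663 -0.1311  0.0052]
```

Emit:
{"fn": "play_rows", "kwargs": {"claw": [0,0,0,0,0,0,0,0], "delta_pos": [[0.08,-0.06,0],[0.16,-0.13,0],[0.16,-0.13,0],[0.16,-0.13,0],[0.16,-0.13,0],[0.16,-0.13,0],[0.16,-0.13,0],[0.16,-0.13,0]], "delta_rot": [[0,0,0],[0,0,0],[0,0,0],[0,0,0],[0,0,0],[0,0,0],[0,0,0],[0,0,0]]}}

```text
time: 1.2
ee_pos: [0.4536, -0.3524, 0.242]
eef_rot: [0.998, 0.067, -0.0, -0.0]
ft_force: [0.9, -0.1, 0.3]
width: 0.0874
grip_force: 0.0
```

Emit:
{"fn": "play_rows", "kwargs": {"claw": [0,0,0,0,0,0,0], "delta_pos": [[0.16,-0.13,0],[0.16,-0.13,0],[0.16,-0.13,0],[0.16,-0.13,0],[0.08,-0.06,0],[0,0,0],[0,0,0]], "delta_rot": [[0,0,0],[0,0,0],[0,0,0],[0,0,0],[0,0,0],[0,0,0],[0,0,0]]}}

```text
time: 1.9
ee_pos: [0.5804, -0.2207, 0.2418]
eef_rot: [0.998, 0.066, -0.001, -0.0]
ft_force: [-0.4, -0.8, -0.0]
width: 0.087
grip_force: 0.0
```

```bash
python3 go.py .596 -.2147 .102
```

```text
t 1.9 tcp [ 0.5804 -0.2207  0.2418] yaw 7.543759107106974 tilt [-0.0014 -0.0002 -1.    ] F [-0.4064 -0.7728 -0.0377] w 0.08697371950956524 0.0
scaled total [ 0.0821 -0.0193  0.6988]
```

Emit:
{"fn": "play_rows", "kwargs": {"claw": [0,0,0,0,0,0,0], "delta_pos": [[0.082,-0.019,0],[0,0,0.15],[0,0,0.15],[0,0,0.15],[0,0,0.1],[0,0,0],[0,0,0]], "delta_rot": [[0,0,0],[0,0,0],[0,0,0],[0,0,0],[0,0,0],[0,0,0],[0,0,0]]}}

```text
time: 2.6
ee_pos: [0.5962, -0.2159, 0.1332]
eef_rot: [0.998, 0.064, -0.0, 0.0]
ft_force: [0.5, 0.2, -0.1]
width: 0.0871
grip_force: 0.0
```

```bash
python3 - <<'E'
from h import *
a=r.camera("top")["pixels"];b=r.camera("scene")["pixels"]
f=lambda i,x,y,w,h,k:cv2.resize(i[y:y+h,x:x+w],None,fx=k,fy=k,interpolation=cv2.INTER_CUBIC)
cv2.imwrite("pics/c2.png",np.hstack([f(a,360,150,100,100,4),f(b,190,190,100,100,4)])[:,:,::-1]*1)
E
python3 go.py .596 -.2147 .102
```

```text
t 2.7 tcp [ 0.5972 -0.2155  0.1343] yaw 7.347672012315456 tilt [ 0.002   0.0013 -1.    ] F [ 0.855  -0.5844  0.9402] w 0.08702775826658439 0.0
scaled total [-0.0056 -0.005   0.1615]
```

View pics/c2.png

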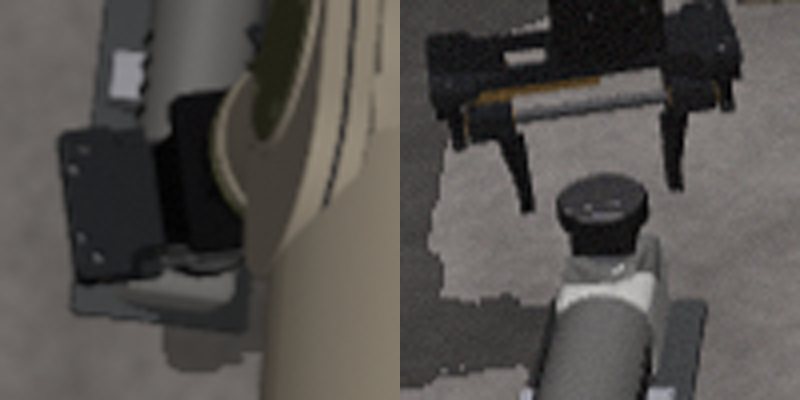

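The scene crop shows the fingertips at about (528,210) and (678,190). They straddle the head, whose centre is at about (603,195), so the gripper is centred and I can go down.

Emit:
{"fn": "play_rows", "kwargs": {"claw": [0,0,0,1,1,1,1,1], "delta_pos": [[0,0,0.08],[0,0,0.08],[0,0,0],[0,0,0],[0,0,0],[0,0,0],[0,0,0],[0,0,0]], "delta_rot": [[0,0,0],[0,0,0],[0,0,0],[0,0,0],[0,0,0],[0,0,0],[0,0,0],[0,0,0]], "squeeze": 45}}

```text
time: 3.5
ee_pos: [0.5969, -0.2147, 0.101]
eef_rot: [0.998, 0.064, 0.0, 0.0]
ft_force: [-0.0, 0.0, 1.4]
width: 0.0586
grip_force: 45.0
```

```bash
python3 go.py .596 -.2147 .102
```

```text
t 3.5 tcp [ 0.5969 -0.2147  0.101 ] yaw 7.368214515702254 tilt [ 0.0007  0.0004 -1.    ] F [-0.0047  0.0204  1.3871] w 0.05857275772840157 45.000733863562346
scaled total [-0.0045 -0.0007 -0.005 ]
```

Gripped on the rim at 58.6 mm with 45 N and almost no side force. Next I pull straight up.

Emit:
{"fn": "play_rows", "kwargs": {"claw": [1,1,1,1,1,1], "delta_pos": [[0,0,-0.02],[0,0,-0.02],[0,0,-0.02],[0,0,-0.02],[0,0,-0.02],[0,0,0]], "delta_rot": [[0,0,0],[0,0,0],[0,0,0],[0,0,0],[0,0,0],[0,0,0]]}}

```text
time: 4.1
ee_pos: [0.5971, -0.2147, 0.1216]
eef_rot: [0.998, 0.064, 0.001, 0.0]
ft_force: [0.2, 0.0, -1.3]
width: 0.0586
grip_force: 45.0
```

Emit:
{"fn": "play_rows", "kwargs": {"claw": [1,1,1,1,1,1], "delta_pos": [[0,0,-0.05],[0,0,-0.05],[0,0,-0.1],[0,0,-0.1],[0,0,-0.1],[0,0,0]], "delta_rot": [[0,0,0],[0,0,0],[0,0,0],[0,0,0],[0,0,0],[0,0,0]]}}

```text
time: 4.7
ee_pos: [0.5983, -0.2149, 0.2045]
eef_rot: [0.998, 0.064, 0.003, 0.001]
ft_force: [0.6, 0.0, -1.0]
width: 0.0587
grip_force: 45.0
```

```bash
python3 - <<'E'
from h import *
a=r.camera("top")["pixels"];b=r.camera("scene")["pixels"]
f=lambda i,x,y,w,h,k:cv2.resize(i[y:y+h,x:x+w],None,fx=k,fy=k,interpolation=cv2.INTER_CUBIC)
cv2.imwrite("pics/c3.png",f(b,190,150,120,140,4)[:,:,::-1])
E
python3 go.py .501 .204 .19 10
```

```text
t 4.8 tcp [ 0.5968 -0.2146  0.2008] yaw 7.373511292810945 tilt [ 0.0008  0.0005 -1.    ] F [-0.2151  0.1518 -2.6267] w 0.058818359361888645 44.99995166435838
scaled total [-0.2065 -2.1373  0.053 ]
per row [-0.0207 -0.2137  0.0053]
```

View pics/c3.png

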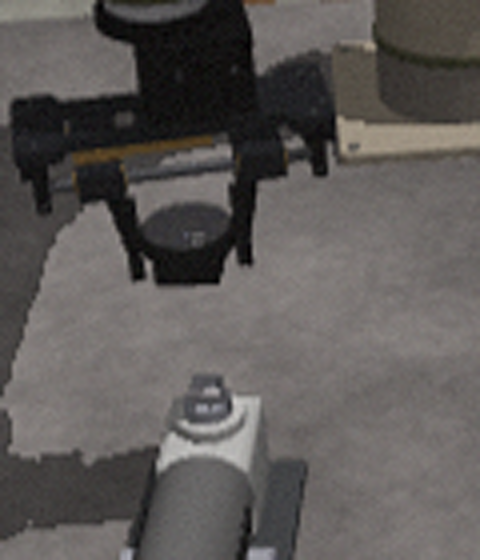

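The scene crop shows the head level between the fingers at about (187,240), and the bare spindle at about (207,400). It is off, so I carry it to the tray.

Emit:
{"fn": "play_rows", "kwargs": {"claw": [1,1,1,1,1,1,1,1], "delta_pos": [[-0.01,-0.1,0],[-0.02,-0.19,0],[-0.02,-0.19,0],[-0.02,-0.19,0],[-0.02,-0.19,0],[-0.02,-0.19,0],[-0.02,-0.19,0],[-0.02,-0.19,0]], "delta_rot": [[0,0,0],[0,0,0],[0,0,0],[0,0,0],[0,0,0],[0,0,0],[0,0,0],[0,0,0]]}}

```text
time: 5.6
ee_pos: [0.529, 0.0664, 0.1994]
eef_rot: [0.998, 0.064, -0.001, 0.0]
ft_force: [0.9, 0.1, -1.2]
width: 0.0588
grip_force: 45.0
```

Emit:
{"fn": "play_rows", "kwargs": {"claw": [1,1,1,1,1,1,1,1], "delta_pos": [[-0.02,-0.19,0],[-0.02,-0.19,0],[-0.01,-0.19,0],[0,-0.1,0],[0,-0.03,0],[0,0,0],[0,0,0],[0,0,0]], "delta_rot": [[0,0,0],[0,0,0],[0,0,0],[0,0,0],[0,0,0],[0,0,0],[0,0,0],[0,0,0]]}}

```text
time: 6.4
ee_pos: [0.5028, 0.201, 0.2002]
eef_rot: [0.998, 0.063, -0.0, 0.0]
ft_force: [0.4, 0.4, -1.2]
width: 0.0582
grip_force: 45.0
```

```bash
python3 go.py .501 .204 .03 8
```

```text
t 6.4 tcp [0.5028 0.201  0.2002] yaw 7.235898195326472 tilt [-0.0004  0.0007 -1.    ] F [ 0.4107  0.3621 -1.156 ] w 0.058234690407134575 44.99977748841047
scaled total [-0.0068 -0.0165  0.8512]
per row [-0.0008 -0.0021  0.1064]
```

Emit:
{"fn": "play_rows", "kwargs": {"claw": [1,1,1,1,1,1,1,1], "delta_pos": [[-0.006,-0.016,0.15],[0,0,0.15],[0,0,0.15],[0,0,0.15],[0,0,0.15],[0,0,0.1],[0,0,0],[0,0,0]], "delta_rot": [[0,0,0],[0,0,0],[0,0,0],[0,0,0],[0,0,0],[0,0,0],[0,0,0],[0,0,0]]}}

```text
time: 7.2
ee_pos: [0.5012, 0.2052, 0.031]
eef_rot: [0.998, 0.064, 0.0, 0.0]
ft_force: [-0.1, 0.5, -0.8]
width: 0.0583
grip_force: 45.0
```

```bash
python3 go.py .501 .204 .01; python3 - <<'E'
from h import *
b=r.camera("scene")["pixels"]
f=lambda i,x,y,w,h,k:cv2.resize(i[y:y+h,x:x+w],None,fx=k,fy=k,interpolation=cv2.INTER_CUBIC)
cv2.imwrite("pics/c4.png",f(b,330,150,150,140,4)[:,:,::-1])
E
```

```text
t 7.2 tcp [0.5012 0.2052 0.031 ] yaw 7.306235138226717 tilt [ 0.      0.0001 -1.    ] F [-0.1162  0.4663 -0.7768] w 0.05827425051340449 45.00005627050996
scaled total [-0.0017  0.0057  0.1052]
```

View pics/c4.png

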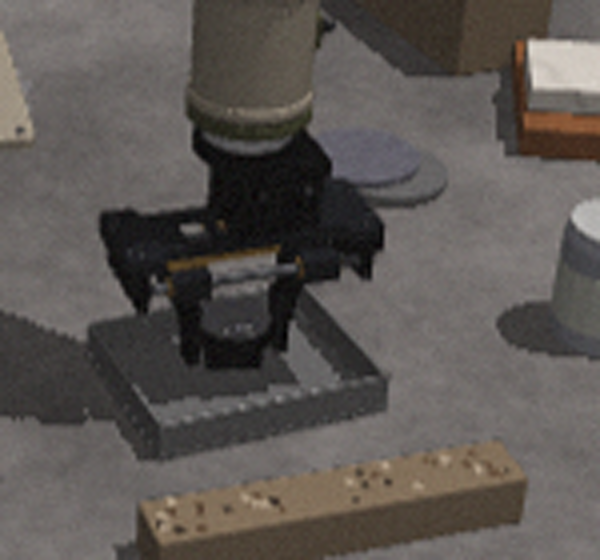

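The crop shows the head at about (238,330), inside the tray walls and clear of them. I lower it until it touches.

Emit:
{"fn": "play_rows", "kwargs": {"claw": [1,1,1,1], "delta_pos": [[0,0,0.04],[0,0,0.04],[0,0,0.01],[0,0,0]], "delta_rot": [[0,0,0],[0,0,0],[0,0,0],[0,0,0]]}}

```text
time: 7.65
ee_pos: [0.5004, 0.2056, 0.0121]
eef_rot: [0.998, 0.064, -0.0, 0.0]
ft_force: [-0.6, 0.4, -1.6]
width: 0.0586
grip_force: 45.0
```

Emit:
{"fn": "play_rows", "kwargs": {"claw": [1,1], "delta_pos": [[0,0,0.01],[0,0,0]], "delta_rot": [[0,0,0],[0,0,0]]}}

```text
time: 7.85
ee_pos: [0.5007, 0.2058, 0.0105]
eef_rot: [0.998, 0.064, -0.0, 0.0]
ft_force: [0.7, 0.1, -2.0]
width: 0.0583
grip_force: 45.0
```

Emit:
{"fn": "play_rows", "kwargs": {"claw": [1,1], "delta_pos": [[0,0,0.007],[0,0,0]], "delta_rot": [[0,0,0],[0,0,0]]}}

```text
time: 8.05
ee_pos: [0.5007, 0.2057, 0.0091]
eef_rot: [0.998, 0.064, 0.0, 0.0]
ft_force: [-0.1, -0.9, -0.8]
width: 0.0587
grip_force: 45.0
```

Emit:
{"fn": "play_rows", "kwargs": {"claw": [1,1], "delta_pos": [[0,0,0.006],[0,0,0]], "delta_rot": [[0,0,0],[0,0,0]]}}

```text
time: 8.25
ee_pos: [0.5008, 0.2058, 0.0089]
eef_rot: [0.998, 0.064, 0.0, 0.0]
ft_force: [-4.1, -2.4, 12.0]
width: 0.0587
grip_force: 45.0
```

Contact at 12 N. I ease off, open and rise.

Emit:
{"fn": "play_rows", "kwargs": {"claw": [1,0.1,0.1,0.1,0.1,0.1], "delta_pos": [[0,0,-0.004],[0,0,0],[0,0,0],[0,0,0],[0,0,0],[0,0,0]], "delta_rot": [[0,0,0],[0,0,0],[0,0,0],[0,0,0],[0,0,0],[0,0,0]]}}

```text
time: 8.85
ee_pos: [0.5008, 0.2058, 0.0087]
eef_rot: [0.998, 0.064, 0.0, 0.0]
ft_force: [-0.2, 0.8, 0.1]
width: 0.0777
grip_force: 0.0
```

Emit:
{"fn": "play_rows", "kwargs": {"claw": [0,0,0,0,0,0], "delta_pos": [[0,0,-0.05],[0,0,-0.1],[0,0,-0.2],[0,0,-0.1],[0,0,0],[0,0,0]], "delta_rot": [[0,0,0],[0,0,0],[0,0,0],[0,0,0],[0,0,0],[0,0,0]]}}

```text
time: 9.45
ee_pos: [0.501, 0.2057, 0.0993]
eef_rot: [0.998, 0.064, 0.001, 0.0]
ft_force: [-1.0, -1.0, -0.2]
width: 0.0869
grip_force: 0.0
```

```bash
python3 go.py .40 .185 .1; python3 - <<'E'
from h import *
b=r.camera("scene")["pixels"]
f=lambda i,x,y,w,h,k:cv2.resize(i[y:y+h,x:x+w],None,fx=k,fy=k,interpolation=cv2.INTER_CUBIC)
cv2.imwrite("pics/c5.png",f(b,330,150,150,140,4)[:,:,::-1])
E
```

```text
t 9.45 tcp [0.501  0.2057 0.0993] yaw 7.365021440317536 tilt [ 0.0011  0.0002 -1.    ] F [-1.0127 -1.023  -0.2295] w 0.08689725855931867 0.0
scaled total [-0.5139  0.038  -0.0041]
```

View pics/c5.png

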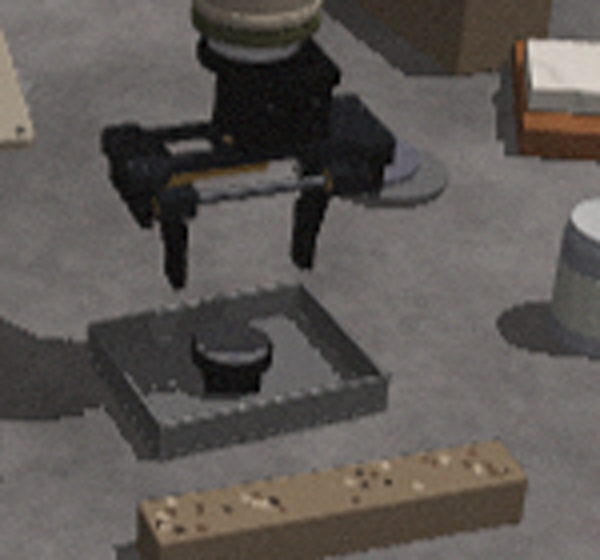

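The head stands hub down and upright in the tray at about (232,355), and the tray has not moved. Next I go behind the near long wall with the fingers open, for a two-point push.

Emit:
{"fn": "play_rows", "kwargs": {"claw": [0,0,0,0,0], "delta_pos": [[-0.13,0,0],[-0.18,0.005,0],[-0.15,0.005,0],[-0.07,0,0],[0,0,0]], "delta_rot": [[0,0,0],[0,0,0],[0,0,0],[0,0,0],[0,0,0]]}}

```text
time: 10.0
ee_pos: [0.3939, 0.1895, 0.0979]
eef_rot: [0.998, 0.065, -0.001, 0.001]
ft_force: [0.7, -0.1, 0.0]
width: 0.0871
grip_force: 0.0
```

```bash
python3 go.py .397 .1905 .012
```

```text
t 10.0 tcp [0.3939 0.1895 0.0979] yaw 7.423320384302431 tilt [-0.0017  0.0016 -1.    ] F [ 0.7033 -0.1096  0.0243] w 0.08711639102043836 0.0
scaled total [ 0.0165 -0.0036  0.4295]
```

Emit:
{"fn": "play_rows", "kwargs": {"claw": [0,0,0,0,0,0], "delta_pos": [[0,0,0.1],[0,0,0.15],[0,0,0.13],[0,0,0.04],[0,0,0],[0,0,0]], "delta_rot": [[0,0,0],[0,0,0],[0,0,0],[0,0,0],[0,0,0],[0,0,0]]}}

```text
time: 10.6
ee_pos: [0.3966, 0.1906, 0.0154]
eef_rot: [0.998, 0.064, 0.0, -0.0]
ft_force: [0.8, -1.1, 0.4]
width: 0.0871
grip_force: 0.0
```

Emit:
{"fn": "play_rows", "kwargs": {"claw": [0,0,0,0,0,0,0], "delta_pos": [[0.03,0,0],[0.03,0,0],[0.03,0,0],[0.03,0,0],[0.03,0,0],[0.03,0,0],[0,0,0]], "delta_rot": [[0,0,0],[0,0,0],[0,0,0],[0,0,0],[0,0,0],[0,0,0],[0,0,0]]}}

```text
time: 11.3
ee_pos: [0.4325, 0.1949, 0.0147]
eef_rot: [0.998, 0.064, 0.0, -0.0]
ft_force: [0.6, 0.1, 1.3]
width: 0.087
grip_force: 0.0
```

```bash
python3 go.py .51 .208 .012; python3 - <<'E'
from h import *
a=r.camera("top")["pixels"];b=r.camera("scene")["pixels"]
f=lambda i,x,y,w,h,k:cv2.resize(i[y:y+h,x:x+w],None,fx=k,fy=k,interpolation=cv2.INTER_CUBIC)
cv2.imwrite("pics/c6.png",np.hstack([f(a,155,150,130,140,3),f(b,340,170,130,140,3)])[:,:,::-1])
E
```

```text
t 11.3 tcp [0.4325 0.1949 0.0147] yaw 7.3490514922265895 tilt [ 0.0006 -0.0003 -1.    ] F [0.5978 0.0578 1.2519] w 0.08700255662451804 0.0
scaled total [ 0.3927 -0.0153  0.0139]
```

View pics/c6.png

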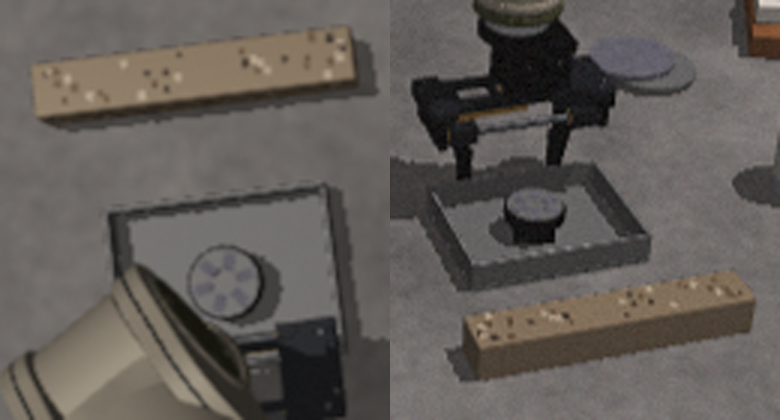

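The tray has squared up against both fingers, its far rim is roughly parallel to the strip, and the head rides inside it. About 78 mm remain, so I push on gently.

Emit:
{"fn": "play_rows", "kwargs": {"claw": [0,0,0,0,0,0,0,0], "delta_pos": [[0.02,0,0],[0.03,0,0],[0.03,0,0],[0.03,0,0],[0.03,0,0],[0.03,0,0],[0.03,0,0],[0.03,0,0]], "delta_rot": [[0,0,0],[0,0,0],[0,0,0],[0,0,0],[0,0,0],[0,0,0],[0,0,0],[0,0,0]]}}

```text
time: 12.2
ee_pos: [0.4777, 0.2007, 0.0146]
eef_rot: [0.998, 0.064, -0.0, 0.0]
ft_force: [-1.9, -0.6, -0.7]
width: 0.0871
grip_force: 0.9
```

Emit:
{"fn": "play_rows", "kwargs": {"claw": [0,0,0,0,0,0,0], "delta_pos": [[0.03,0,0],[0.03,0,0],[0.02,0,0],[0.02,0,0],[0.02,0,0],[0,0,0],[0,0,0]], "delta_rot": [[0,0,0],[0,0,0],[0,0,0],[0,0,0],[0,0,0],[0,0,0],[0,0,0]]}}

```text
time: 12.9
ee_pos: [0.5015, 0.2039, 0.015]
eef_rot: [0.998, 0.064, 0.001, -0.0]
ft_force: [0.0, 0.4, 0.8]
width: 0.087
grip_force: 0.0
```

```bash
python3 go.py .511 .21 .0147; python3 - <<'E'
from h import *
a=r.camera("top");a=(np.savez("pics/top7.npz",**a),a["pixels"])[1];b=r.camera("scene")["pixels"]
f=lambda i,x,y,w,h,k:cv2.resize(i[y:y+h,x:x+w],None,fx=k,fy=k,interpolation=cv2.INTER_CUBIC)
cv2.imwrite("pics/c7.png",np.hstack([f(a,155,150,130,140,3),f(b,340,170,130,140,3)])[:,:,::-1])
E
```

```text
t 12.9 tcp [0.5015 0.2039 0.015 ] yaw 7.365247559604233 tilt [ 0.0011 -0.0002 -1.    ] F [0.0269 0.4434 0.77  ] w 0.08704124096291138 0.0
scaled total [ 0.0508 -0.024   0.0015]
```

View pics/c7.png

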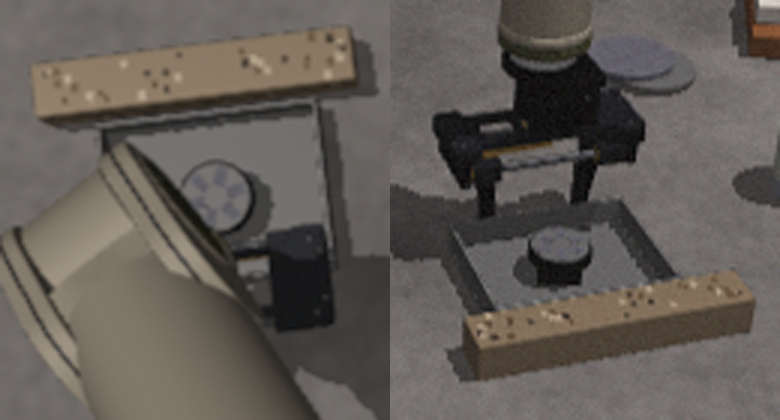

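A gap of roughly 10 mm remains, and the tray spans about (100,128) to (318,103) in the crop, well inside the strip's ends. I creep on, watching the force.

Emit:
{"fn": "play_rows", "kwargs": {"claw": [0,0,0,0,0], "delta_pos": [[0.01,0,0],[0.01,0,0],[0.01,0,0],[0,0,0],[0,0,0]], "delta_rot": [[0,0,0],[0,0,0],[0,0,0],[0,0,0],[0,0,0]]}}

```text
time: 13.5
ee_pos: [0.5072, 0.2046, 0.0147]
eef_rot: [0.998, 0.064, 0.0, -0.0]
ft_force: [-0.5, -0.6, -0.3]
width: 0.0869
grip_force: 0.6
```

Emit:
{"fn": "play_rows", "kwargs": {"claw": [0,0], "delta_pos": [[0.01,0,0],[0,0,0]], "delta_rot": [[0,0,0],[0,0,0]]}}

```text
time: 13.7
ee_pos: [0.5092, 0.2048, 0.0147]
eef_rot: [0.998, 0.064, 0.0, 0.0]
ft_force: [-0.8, -0.7, 0.3]
width: 0.0871
grip_force: 0.8
```

Emit:
{"fn": "play_rows", "kwargs": {"claw": [0,0], "delta_pos": [[0.005,0,0],[0,0,0]], "delta_rot": [[0,0,0],[0,0,0]]}}

```text
time: 13.9
ee_pos: [0.51, 0.2049, 0.0147]
eef_rot: [0.998, 0.064, 0.0, 0.0]
ft_force: [-1.4, -0.2, -0.1]
width: 0.0875
grip_force: 1.0
```

Emit:
{"fn": "play_rows", "kwargs": {"claw": [0,0], "delta_pos": [[0.006,0,0],[0,0,0]], "delta_rot": [[0,0,0],[0,0,0]]}}

```text
time: 14.1
ee_pos: [0.5103, 0.2049, 0.0146]
eef_rot: [0.998, 0.064, -0.001, 0.0]
ft_force: [-7.3, -0.9, 4.8]
width: 0.0871
grip_force: 3.4
```

Emit:
{"fn": "play_rows", "kwargs": {"claw": [0,0], "delta_pos": [[0.006,0,0],[0,0,0]], "delta_rot": [[0,0,0],[0,0,0]]}}

```text
time: 14.3
ee_pos: [0.5103, 0.2049, 0.0144]
eef_rot: [0.998, 0.064, -0.002, 0.001]
ft_force: [-12.0, -2.4, 8.8]
width: 0.0868
grip_force: 6.1
```

Contact is firm: 12 N with no further travel. I back off straight, rise and check.

Emit:
{"fn": "play_rows", "kwargs": {"claw": [0,0,0,0,0,0,0,0], "delta_pos": [[-0.03,0,0],[-0.1,0,0],[-0.15,0,0],[-0.15,0,-0.05],[0,0,-0.2],[0,0.1,-0.2],[0,0.2,-0.2],[0,0.2,-0.2]], "delta_rot": [[0,0,0],[0,0,0],[0,0,0],[0,0,0],[0,0,0],[0,0,0],[0,0,0],[0,0,0]]}}

```text
time: 15.1
ee_pos: [0.4391, 0.1035, 0.1775]
eef_rot: [0.998, 0.065, 0.001, -0.0]
ft_force: [2.0, -0.4, -0.6]
width: 0.0875
grip_force: 0.0
```

Emit:
{"fn": "play_rows", "kwargs": {"claw": [0,0,0,0,0,0,0,0], "delta_pos": [[0,0.2,0],[0,0.2,0],[0,0.2,0],[0,0.2,0],[0,0.2,0],[0,0.1,0],[0,0,0],[0,0,0]], "delta_rot": [[0,0,0],[0,0,0],[0,0,0],[0,0,0],[0,0,0],[0,0,0],[0,0,0],[0,0,0]]}}

```text
time: 15.9
ee_pos: [0.4671, -0.1137, 0.1756]
eef_rot: [0.998, 0.064, 0.0, 0.0]
ft_force: [0.7, 0.2, 0.2]
width: 0.0869
grip_force: 0.0
```

```bash
python3 go.py; python3 - <<'E'
from h import *
a=r.camera("top")["pixels"];b=r.camera("scene")["pixels"]
f=lambda i,x,y,w,h,k:cv2.resize(i[y:y+h,x:x+w],None,fx=k,fy=k,interpolation=cv2.INTER_CUBIC)
L=f(a,155,150,130,120,3)
o=np.vstack([np.hstack([L,f(b,340,190,130,120,3)]),cv2.resize(np.hstack([a[80:400],b[80:400]]),(780,195))])
cv2.imwrite("pics/c8.png",cv2.convertScaleAbs(o[:,:,::-1],alpha=1.5))
E
```

```text
t 15.9 tcp [ 0.4671 -0.1137  0.1756] yaw 7.34657793845489 tilt [ 0.0008  0.0001 -1.    ] F [0.7149 0.2391 0.2009] w 0.08691975496898309 0.0
```

View pics/c8.png

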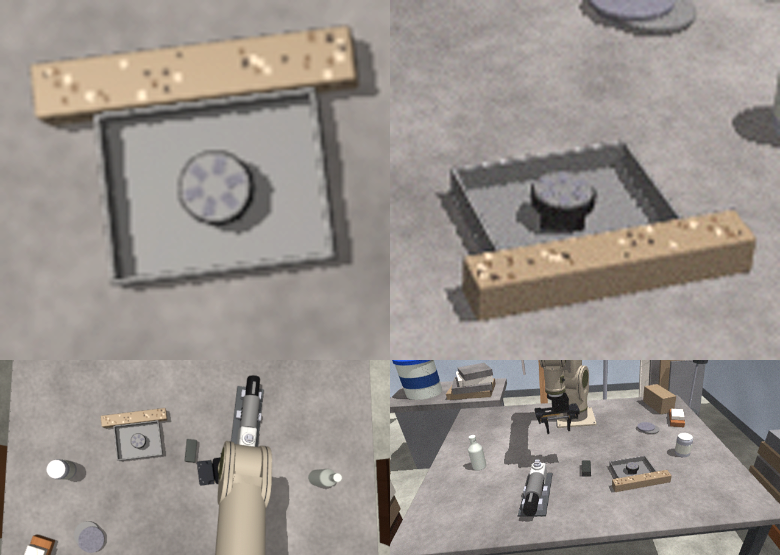

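The tray's far rim, about (97,117) to (316,92), lies along the strip face and inside both ends. The head stands upright in it at about (215,187), and the bystanders are undisturbed. I hand the job in.

```bash
python3 -c "
from bench import r
print(r.close_job())"
```

```text
the job is handed in; nothing more can be done
None
```

The pad head is off the spindle and standing hub down in the tray. The tray was slid flat against the granite strip, inside both ends, and the job was handed in at about 16 s; no verdict was shown.

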